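Take the toast out of the toaster with the wooden tongs

TASK

Pick up the wooden toast tongs, take the slice of toast out of the toaster with them and hold it up over the middle of the plate, in the tongs and well clear of the plate; the job finishes with you still holding it there, so do not put it down or let go. Leave the round crumpet in its slot for another turn, never touch the toast with your fingers, and leave the plate and the other things where they are.

Things in the scene. Friction and masses are not known exactly. Their poses are not given: they have to be found in the camera images.
- toaster: Two-slot toaster, steel with black ends, 264 (along x) x 162 x 168 mm high, fixed. Origin under its middle, on the worktop; z up; x along the slots, away from the lever end (-x, towards the robot; the knob sticks out 27 mm more there at 136 mm height). Slots: centre lines at y = +27.5 and -27.5 mm, 125 long, 32 wide, wire guides leave 23 mm. The bread stands on a rack 55 mm below the top.
- toaster_top (a point): The middle of the toaster's top face, 168 mm above the worktop, between the slots; axes as the toaster's.
- toast: The same slice of toast; origin in the middle of its lower edge, axes as for toast_center.
- toast_center (a point): Centre of the slice of toast: a square tin-loaf slice with two rounded upper corners, 100 wide x 16 thick x 100 mm tall, about 45 g, rigid. It stands loose on edge in one of the two slots (either one), its upper 45 mm out of the toaster. Axes: x along the slot (width), y through its thickness, z up. It must rise 55 mm to leave the slot.
- crumpet_center (a point): Centre of the crumpet: a round disc 89 mm in diameter and 17 mm thick, standing loose on edge in the other slot, its top 34 mm out of the toaster; y through its thickness. It stays in.
- tongs: Toast tongs of pale beech, 215 mm long, 66 g, lying on the worktop: a block at the closed end and two flat strips 5 mm thick and 20 mm high, resting on their lower edges. Both arms turn together about pivots 25 mm from the closed end and spring open; 1 mm of squeeze at tongs_grip closes the tips by about 2.8 mm. Origin under the closed end; axes as for tongs_grip.
- tongs_grip (a point): Where to grip the tongs: 90 mm from their closed end, midway between the arms, 10 mm above their lower edges. x along the tongs to the tips, y across (the way the arms close, left arm at +y), z up. Here they measure 39 mm over the outsides when open, 26 mm with the arms parallel (16 mm gap). The spring pushes each finger with 4 N when open, 9 N when parallel. They balance 8 mm nearer the closed end.
- tongs_tips (a point): Point between the gripping ends of the tongs, 195 mm from the closed end (105 mm beyond tongs_grip), 20 mm short of the very tips, on the tongs' centre line; axes as for tongs_grip. The clear gap between the arms is 50 mm here when open and nothing when shut (they can close fully).
- tongs_left: Left arm of the tongs (at +y), origin at its pivot, lower edge; x along the arm.
- tongs_right: Right arm of the tongs (at -y), origin at its pivot, lower edge; x along the arm.
- plate: White side plate, loose, 180 mm across and 18 mm high; origin under its middle, on the worktop.
- table_mug: Two-tone mug, 105 mm tall, standing behind; not part of the job, leave it.
- bean_tin: Food tin, 57 mm across and 72 mm tall, standing behind; leave it.
- can_opener: White hand-held can opener, 168 mm long, lying behind near the toaster; leave it.

How it is judged:
By the outcome, as a careful person would: the job done as asked, in the order asked, and still so for the second after the job is handed in, while the arm keeps its last pose, push and grip.
It also fails if it takes over 45 s, if anything falls off the work surface, if the arm or the gripper's body presses on something with over 40 N, if the wrist force passes 120 N, or if a joint passes its speed limit or range.

ROBOT

A 6-joint arm with a two-finger parallel gripper is mounted at the origin on a cart in front of the work surface, level with it; the furniture and walls round the work are solid. World frame = base frame: x ahead of the robot, y to its left, z up, the work surface at z = 0. Lengths are in m, angles in rad, forces in N, time in s.
With the tool pointing down it reaches from about 0.15 to 0.775 m from the base axis. Payload 6.1 kg.
Tool frame: the origin (TCP) lies midway between the tips of the shut fingers; the grasp point (between the pads) lies 19 mm behind it; z points along the fingers, x is the direction in which the jaws open and shut, and the axes are right-handed (so a half turn about z gives the same grasp; the last joint's range is limited). The gripper opens to 85 mm and grips with 20 to 120 N. Pads are 22 mm wide; open, the fingers measure 114 mm over their backs; the gripper's body (76 mm by 85 mm) begins 54 mm behind the grasp point. The pads swing forward as they close: fully open they stand 13 mm farther back than shut.
Start: joints at [1.215, 0.126, -0.04, 1.405, 0, 1.571], TCP at [0.183, 0.492, 0.231] pointing down, gripper open.
Joint ranges: [-2.72, 2.72], [-0.95, 1.95], [-1.27, 1.35], [-1.78, 2.02], [-1.46, 1.47], [-3.14, 3.14]. Speed limits (rad/s): [2.39, 2.39, 3.01, 3.14, 3.14, 3.14].

INTERFACE

Orientations are given as a unit quaternion [w, x, y, z].
In Python, from station import r gives the robot as it stands.
- The arm moves only by the shell command python3 -m crank 'ROWS' [FORCE]. ROWS is JSON, a list of rows, each an object with "dr": the turn, a rotation vector about the world's x, y, z in degrees, a list of three; "linear": the shift along the world's x, y, z in mm, a list of three; "hand": the finger opening in mm, from 0 to 85.4. A call has 1 to 12 rows; each row shifts and turns the commanded pose from where the row before left it; what a row does not reach is not made up. A row lasts 1/10 s, in which the tool goes at most 50 mm and 8.59 degrees, less where a joint would pass 70% of its speed; a pose out of reach is approached as far as the arm can. A call with a gripper value outside its range is refused whole. The fingers move at their own pace and stop on an object; FORCE is the grip in N (left out, the last holds). Time passes only in rows, so rows that do not move let the fingers close. It gives the time, the measured TCP pose, the force and the opening at its end, in the units of the state.
- r.sense(): the state, without advancing time (a new reading comes with each control period).
- r.snapshot(name): name is "scene" or "top" or "wrist"; returns the picture (420x560x3 uint8, blue, green, red); there is no depth.
- r.camera_model(name): a dict with "fov_y" (degrees; the focal length in pixels is half the picture's height over the tangent of half this angle, whatever the lens; pixels are square), "cx", "cy" (the principal point, pixels), "pose" (4x4, takes a point from camera to world coordinates); the wrist camera has in their place "tool_from_camera" (4x4, takes a point from camera to tool coordinates, whose origin is the TCP and whose axes are the tool frame's). Camera axes: x right, y up, looking along -z (the intrinsics and any distortion apply to the point x, -y, -z); pixel columns grow to the right and rows downward; lengths in m; the calibration is good to about 2 mm. A picture is of the moment at which its call begins: read the wrist's pose just before it. camera_model takes no time and is no camera call.
- r.job_done(): hands the job in, once; it reports no verdict.
The state is a dict: "time": time; "joint_pos": joint angles; "dq": joint speeds; "joint_torque": joint torques, N m; "position": TCP position; "ee_rot": TCP orientation; "ft_force": force on the tool from outside, world axes, zero at the start; "ft_torque": the same for the moment, N m; "finger_gap": finger opening in m.
Only numpy, scipy, OpenCV 4.12 (cv2) and the standard library are available. Lean on these libraries where they do the work, as an engineer would, in place of code of your own. Each camera call takes 0.05 s, during which the arm holds its last target.

## Working session

There is one attempt and no reset: what is moved stays moved. The work goes in short steps, Python scripts to look and compute and a shell command to move; the robot and the scene stay as the last step left them, time stands still between calls to the robot, and variables do not carry over. Pictures are saved under pics/ and viewed, and the job is handed in when it is done.

```bash
mkdir -p pics; ls; python3 - <<'E'
from station import r
import cv2, numpy as np
np.set_printoptions(precision=4,suppress=True)
s=r.sense(); print(s)
for n in ["scene","top","wrist"]:
    cv2.imwrite(f"pics/{n}0.png",r.snapshot(n)); print(n,r.camera_model(n))
E
```

```text
pics
{'time': 0.0, 'joint_pos': array([ 1.215 ,  0.1264, -0.0406,  1.4054,  0.    ,  1.5708]), 'dq': array([0.0006, 0.0021, 0.0004, 0.0008, 0.0024, 0.0006]), 'joint_torque': array([ -0.0011, -43.5914,  35.2924,   0.0174,   0.0001,   0.    ]), 'position': array([0.1827, 0.4917, 0.2305]), 'ee_rot': array([ 0.0005,  0.8211,  0.5708, -0.0007]), 'ft_force': array([-0.6833,  0.4652, -1.8615]), 'ft_torque': array([ 0.0332, -0.0114,  0.0084]), 'finger_gap': 0.08562032453620011}
scene {'fov_y': 52.06754717207097, 'cx': 273.49206918802315, 'cy': 201.12966249805197, 'pose': array([[ 0.8994,  0.2869, -0.3299,  0.2142],
       [-0.4369,  0.616 , -0.6555, -0.8026],
       [ 0.0152,  0.7336,  0.6794,  0.8864],
       [ 0.    ,  0.    ,  0.    ,  1.    ]])}
top {'fov_y': 45.06791117313446, 'cx': 284.97532476126884, 'cy': 203.5236016845702, 'pose': array([[-0.177 ,  0.941 , -0.2885,  0.2147],
       [-0.9842, -0.1708,  0.0465, -0.0005],
       [-0.0056,  0.2922,  0.9563,  1.36  ],
       [ 0.    ,  0.    ,  0.    ,  1.    ]])}
wrist {'fov_y': 63.60849540778981, 'cx': 278.6931792872463, 'cy': 208.50690950957238, 'tool_from_camera': array([[ 1.    , -0.0001,  0.0006, -0.0002],
       [ 0.0001, -0.9556, -0.2947, -0.0744],
       [ 0.0006,  0.2947, -0.9556, -0.1432],
       [ 0.    ,  0.    ,  0.    ,  1.    ]])}
```

View pics/scene0.png

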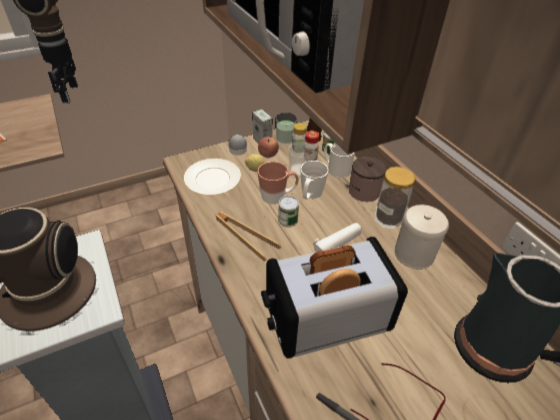

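View pics/top0.png

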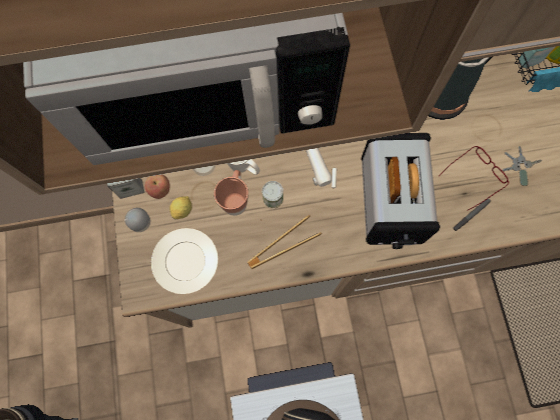

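View pics/wrist0.png

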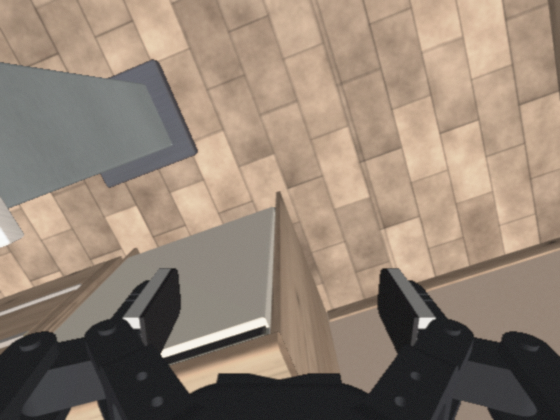

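```bash
cat > h.py <<'E'
import numpy as np, cv2
from station import r
np.set_printoptions(precision=4,suppress=True)
from scipy.spatial.transform import Rotation as R
def tool(s=None):
    s=s or r.sense(); q=s["ee_rot"]; T=np.eye(4); T[:3,:3]=R.from_quat([q[1],q[2],q[3],q[0]]).as_matrix(); T[:3,3]=s["position"]; return T
def cam(n,s=None):
    m=r.camera_model(n); P=m["pose"] if "pose" in m else tool(s)@m["tool_from_camera"]
    return P,210/np.tan(np.radians(m["fov_y"]/2)),m["cx"],m["cy"]
def ray(n,u,v,s=None):
    P,f,cx,cy=cam(n,s); d=P[:3,:3]@np.array([(u-cx)/f,-(v-cy)/f,-1]); return P[:3,3],d/np.linalg.norm(d)
def plane(n,u,v,z,s=None):
    o,d=ray(n,u,v,s); return o+d*(z-o[2])/d[2]
def proj(n,p,s=None):
    P,f,cx,cy=cam(n,s); c=P[:3,:3].T@(np.asarray(p)-P[:3,3]); return np.array([cx+f*c[0]/-c[2],cy-f*c[1]/-c[2]])
def tri(a,b):
    (o1,d1),(o2,d2)=a,b; A=np.array([d1,-d2]).T; t=np.linalg.lstsq(A,o2-o1,rcond=None)[0]
    p,q=o1+d1*t[0],o2+d2*t[1]; return (p+q)/2,np.linalg.norm(p-q)
E
python3 - <<'E'
import cv2
t=cv2.imread('pics/top0.png'); s=cv2.imread('pics/scene0.png')
cv2.imwrite('pics/c1.png',cv2.resize(t[200:280,230:340],None,fx=7,fy=7,interpolation=cv2.INTER_CUBIC))
cv2.imwrite('pics/c2.png',cv2.resize(t[125:255,350:450],None,fx=4.5,fy=4.5,interpolation=cv2.INTER_CUBIC))
cv2.imwrite('pics/c3.png',cv2.resize(s[200:270,205:295],None,fx=8,fy=8,interpolation=cv2.INTER_CUBIC))
cv2.imwrite('pics/c4.png',cv2.resize(s[225:360,255:410],None,fx=4.4,fy=4.4,interpolation=cv2.INTER_CUBIC))
E
```

```text
(no output)
```

View pics/c1.png

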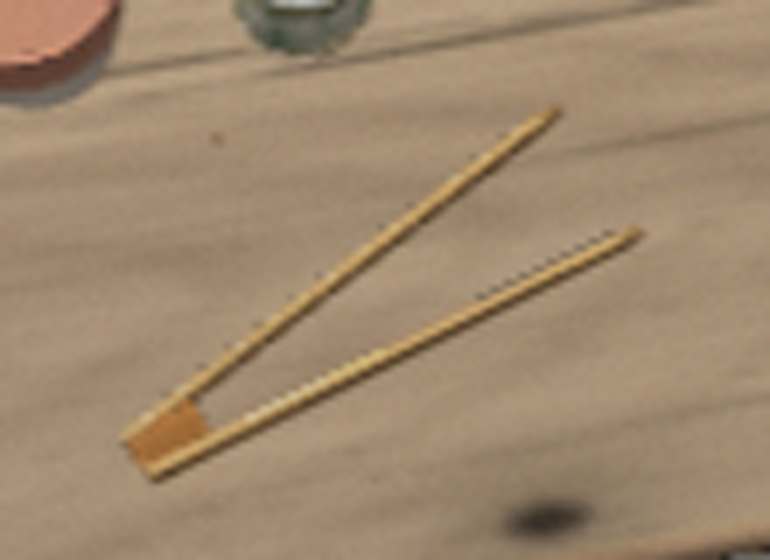

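View pics/c2.png

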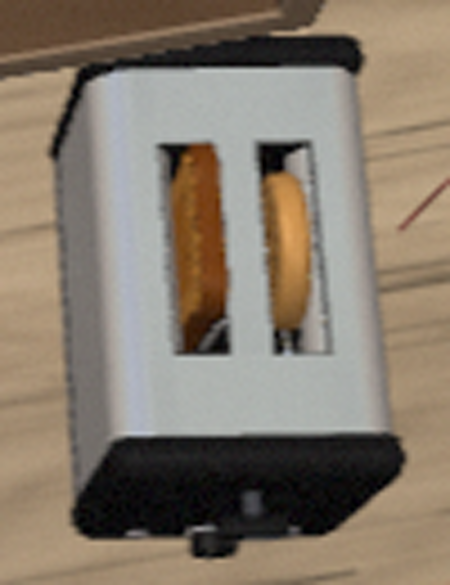

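View pics/c3.png

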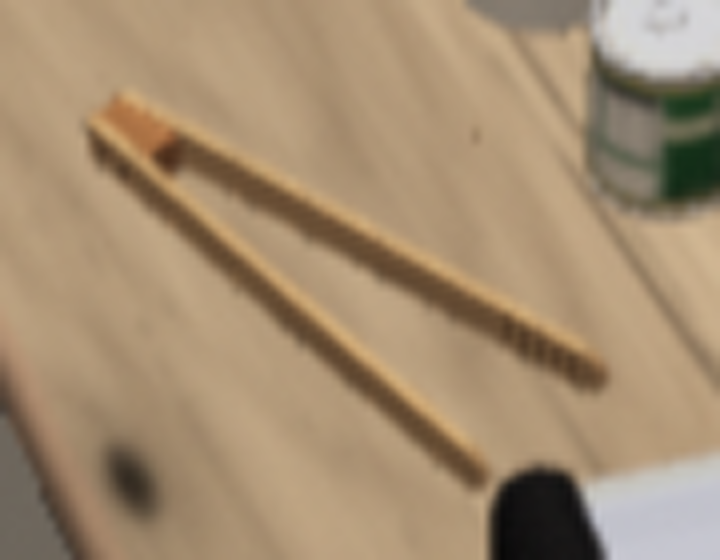

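View pics/c4.png

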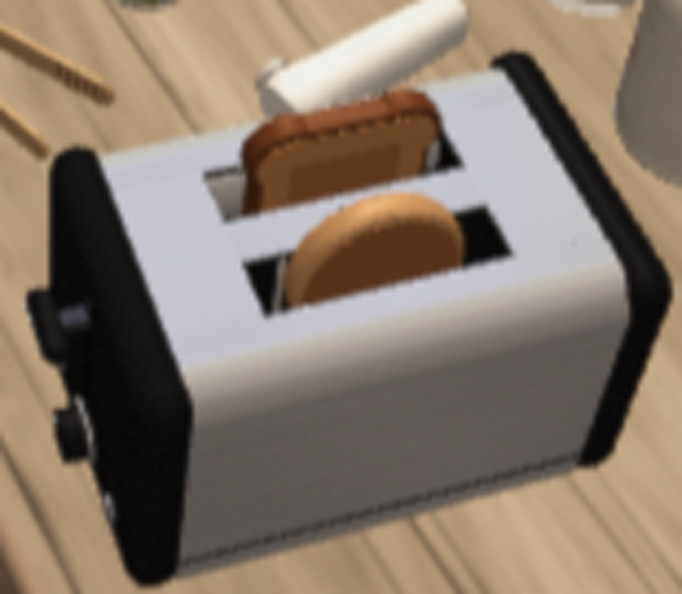

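```bash
python3 - <<'E'
from h import *
c1=lambda u,v:(u/7+230,v/7+200)
c2=lambda u,v:(u/4.5+350,v/4.5+125)
c3=lambda u,v:(u/8+205,v/8+200)
c4=lambda u,v:(u/4.4+255,v/4.4+225)
A={k:plane('top',*c1(*k),0.02) for k in [(125,438),(155,478),(557,112),(640,235)]}
B={k:plane('scene',*c3(*k),0.02) for k in [(120,95),(90,122),(600,375),(482,478)]}
for D in (A,B):
    v=np.array(list(D.values())); print(v[:,:2]); e=(v[0]+v[1])/2; t=(v[2]+v[3])/2; d=t-e; print('end',e,'tip',t,'len',np.linalg.norm(d),'ang',np.degrees(np.arctan2(d[1],d[0])),'gap',np.linalg.norm(v[2]-v[3]))
    print('grip',e+d/np.linalg.norm(d)*.09)
print('slots top')
for k in [(158,145),(213,143),(230,353),(175,353),(257,143),(312,143),(330,353),(274,353)]: print(plane('top',*c2(*k),.168))
print('slots scene')
for k in [(205,170),(225,222),(445,128),(465,168),(245,262),(267,318),(487,205),(513,252)]: print(plane('scene',*c4(*k),.168))
print('toast top edge, z.213'); 
for k in [(190,145),(216,145),(228,290)]: print(plane('top',*c2(*k),.213))
for k in [(262,125),(405,90),(430,115),(275,140)]: print(plane('scene',*c4(*k),.213))
# plate
for n in ('top','scene'):
    im=cv2.imread(f'pics/{n}0.png'); hsv=cv2.cvtColor(im,cv2.COLOR_BGR2HSV)
    m=((hsv[...,1]<50)&(hsv[...,2]>150)).astype(np.uint8); 
    c=max((c for c in cv2.findContours(m,0,1)[0] if cv2.pointPolygonTest(c,(185,262) if n=='top' else (212,178),False)>=0),key=cv2.contourArea)
    p=np.array([plane(n,*q[0],.018)[:2] for q in c]); (x,y),rr=cv2.minEnclosingCircle((p*1000).astype(np.float32)); print('plate',n,x,y,rr, p.min(0),p.max(0))
print('shelf edge pts at various z')
for z in (.4,.5,.6,.7): print(z,[plane('top',*q,z)[:2] for q in [(45,185),(250,162),(425,125)]])
E
```

```text
[[ 0.4742  0.0613]
 [ 0.4569  0.0525]
 [ 0.5716 -0.1257]
 [ 0.5172 -0.148 ]]
end [0.4655 0.0569 0.02  ] tip [ 0.5444 -0.1368  0.02  ] len 0.2091409973808332 ang -67.85315789421252 gap 0.05877453454029645
grip [ 0.4995 -0.0265  0.02  ]
[[ 0.4752  0.0574]
 [ 0.4607  0.0489]
 [ 0.5723 -0.1352]
 [ 0.5181 -0.1583]]
end [0.4679 0.0532 0.02  ] tip [ 0.5452 -0.1467  0.02  ] len 0.21430696296108512 ang -68.87348721073478 gap 0.05888141013242976
grip [ 0.5004 -0.0308  0.02  ]
slots top
[ 0.6496 -0.3294  0.168 ]
[ 0.6452 -0.3601  0.168 ]
[ 0.5235 -0.3395  0.168 ]
[ 0.5288 -0.3099  0.168 ]
[ 0.6408 -0.3844  0.168 ]
[ 0.6353 -0.4147  0.168 ]
[ 0.5137 -0.3931  0.168 ]
[ 0.5192 -0.3631  0.168 ]
slots scene
[ 0.5317 -0.3109  0.168 ]
[ 0.5252 -0.3423  0.168 ]
[ 0.6521 -0.3383  0.168 ]
[ 0.6466 -0.3636  0.168 ]
[ 0.5224 -0.3664  0.168 ]
[ 0.5162 -0.3975  0.168 ]
[ 0.6433 -0.3869  0.168 ]
[ 0.6384 -0.4149  0.168 ]
toast top edge, z.213
[ 0.6301 -0.334   0.213 ]
[ 0.6275 -0.3478  0.213 ]
[ 0.546  -0.3341  0.213 ]
[ 0.5485 -0.3296  0.213 ]
[ 0.6207 -0.3397  0.213 ]
[ 0.6227 -0.3578  0.213 ]
[ 0.5494 -0.34    0.213 ]
plate top 511.3749694824219 229.22023010253906 90.20096588134766 [0.4227 0.1392] [0.6006 0.3188]
plate scene 511.6934814453125 225.83534240722656 90.6882553100586 [0.4232 0.1353] [0.6006 0.3151]
shelf edge pts at various z
0.4 [array([0.6288, 0.4209]), array([0.604 , 0.0073]), array([ 0.6203, -0.3637])]
0.5 [array([0.5857, 0.377 ]), array([0.5634, 0.0065]), array([ 0.578 , -0.3258])]
0.6 [array([0.5426, 0.3331]), array([0.5229, 0.0057]), array([ 0.5358, -0.288 ])]
0.7 [array([0.4994, 0.2892]), array([0.4823, 0.0049]), array([ 0.4935, -0.2502])]
```

```bash
python3 - <<'E'
from h import *
for a,b in [((417,130),(352,152)),((320,148),(290,96)),((418,126),(340,135))]:
    print(tri(ray('top',*a),ray('scene',*b)))
s=cv2.imread('pics/scene0.png'); cv2.imwrite('pics/c5.png',cv2.resize(s[0:170,190:440],None,fx=3.2,fy=3.2))
E
```

```text
(array([ 0.596 , -0.3284,  0.4504]), np.float64(0.00909632332095242))
(array([ 0.584 , -0.1302,  0.4609]), np.float64(0.0006862130729467675))
(array([ 0.582 , -0.3168,  0.4854]), np.float64(0.004897051050977579))
```

View pics/c5.png

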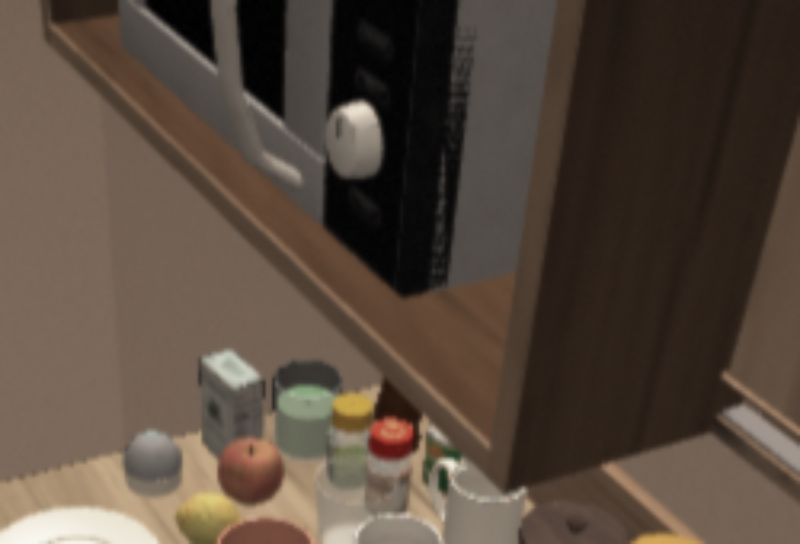

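```bash
python3 -m crank '[{"dr":[0,0,-7],"linear":[23,-37,-4],"hand":85},{"dr":[0,0,-7],"linear":[23,-37,-4],"hand":85},{"dr":[0,0,-7],"linear":[23,-37,-4],"hand":85},{"dr":[0,0,-7],"linear":[23,-37,-4],"hand":85},{"dr":[0,0,-7],"linear":[23,-37,-4],"hand":85},{"dr":[0,0,-7],"linear":[23,-37,-4],"hand":85},{"dr":[0,0,-6],"linear":[23,-37,-4],"hand":85}]' 20
python3 -m crank '[{"dr":[0,0,0],"linear":[23,-37,-4],"hand":70},{"dr":[0,0,0],"linear":[23,-37,-4],"hand":60},{"dr":[0,0,0],"linear":[23,-37,-4],"hand":60},{"dr":[0,0,0],"linear":[23,-37,-4],"hand":60},{"dr":[0,0,0],"linear":[23,-37,-4],"hand":60},{"dr":[0,0,0],"linear":[22,-37,-4],"hand":60},{"dr":[0,0,0],"linear":[22,-37,-4],"hand":60},{"dr":[0,0,0],"linear":[0,0,0],"hand":60},{"dr":[0,0,0],"linear":[0,0,0],"hand":60}]'
python3 - <<'E'
from h import *
s=r.sense(); print(s['time'],s['position'],s['ee_rot'],s['finger_gap'],s['ft_force']); print(tool(s)[:3,:3])
cv2.imwrite('pics/w1.png',r.snapshot('wrist'))
E
```

```text
time: 0.85
position: [0.3443, 0.2315, 0.2031]
ee_rot: [-0.0, 0.983, 0.185, 0.0]
ft_force: [1.2, 0.1, 1.3]
finger_gap: 0.0855
time: 1.75
position: [0.5027, -0.0267, 0.1746]
ee_rot: [-0.0, 0.982, 0.186, -0.001]
ft_force: [0.3, 0.5, -0.1]
finger_gap: 0.0599
1.75 [ 0.5027 -0.0267  0.1746] [-0.0003  0.9825  0.1864 -0.0008] 0.059913288529341774 [ 0.2606  0.5339 -0.0603]
[[ 0.9305  0.3663 -0.0017]
 [ 0.3663 -0.9305  0.0004]
 [-0.0014 -0.001  -1.    ]]
```

```bash
sleep 0
```

```text
(no output)
```

View pics/w1.png

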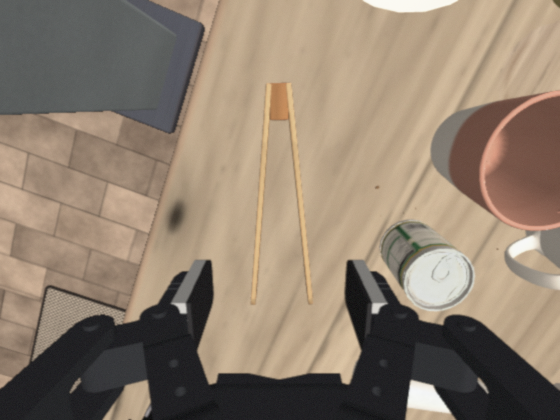

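```bash
python3 - <<'E'
from h import *
s=r.sense()
im=cv2.imread('pics/w1.png'); hsv=cv2.cvtColor(im,cv2.COLOR_BGR2HSV)
m=((hsv[...,0]>10)&(hsv[...,0]<25)&(hsv[...,1]>95)&(hsv[...,2]>120)).astype(np.uint8)
n,l,st,c=cv2.connectedComponentsWithStats(m,connectivity=8)
m[:60]=0;m[:,:230]=0;m[:,330:]=0;m[320:]=0
rows=[]
for v in range(80,306,8):
    u=np.where(m[v])[0]
    if len(u): rows.append((u.min(),u.max(),v)); 
P=[]
for a,b,v in rows:
    A=plane('wrist',a-.5,v,.02,s);B=plane('wrist',b+.5,v,.02,s);P.append((A+B)/2); print(v,a,b,((A+B)/2)[:2],np.linalg.norm(A-B))
P=np.array(P)[:,:2]; P0=P[2:]; mu=P0.mean(0); d=np.linalg.svd(P0-mu)[2][0]; d*=np.sign(d[0]); print(mu,np.degrees(np.arctan2(d[1],d[0])))
v=np.where(m.any(1))[0]; print(v.min(),v.max())
E
```

```text
88 267 287 [0.4692 0.0548] 0.017434445443809735
96 266 288 [0.4715 0.0489] 0.019220868467510477
104 265 289 [0.4738 0.043 ] 0.021031023939958537
112 265 290 [0.4766 0.0371] 0.022018434194747336
120 265 291 [0.4794 0.0312] 0.02301913071155638
128 264 292 [0.4818 0.025 ] 0.02489181889994039
136 263 293 [0.4843 0.0187] 0.026790064433113894
144 263 293 [0.4868 0.0124] 0.026974127775664974
152 262 295 [0.4898 0.0061] 0.029789073897519596
160 261 296 [ 0.4923 -0.0005] 0.03176109843783277
168 261 296 [ 0.495  -0.0071] 0.03198390735307563
176 260 297 [ 0.4976 -0.0138] 0.03399930140350241
184 260 298 [ 0.5007 -0.0204] 0.03514214144291245
192 259 299 [ 0.5035 -0.0274] 0.03720904305698542
200 258 301 [ 0.5067 -0.0342] 0.0402196964607739
208 258 300 [ 0.509  -0.0415] 0.03959153933814489
216 257 303 [ 0.5128 -0.0483] 0.043591008952353114
224 257 302 [ 0.5152 -0.0558] 0.04297847260704491
232 256 305 [ 0.519  -0.0629] 0.04706251611773947
240 256 304 [ 0.5216 -0.0706] 0.046466818979603926
248 255 304 [ 0.5242 -0.0785] 0.04777305033193677
256 255 307 [ 0.5286 -0.0857] 0.051023687450587295
264 254 308 [ 0.5317 -0.0936] 0.05335469064439022
272 253 309 [ 0.5349 -0.1016] 0.05572167974014
280 253 309 [ 0.5382 -0.1097] 0.05615513873794281
288 252 310 [ 0.5414 -0.118 ] 0.05858119784872444
296 252 311 [ 0.5452 -0.1262] 0.06004456859418938
[ 0.5076 -0.0369] -67.22372386973471
83 303
```

```bash
python3 -m crank '[{"dr":[0,0,0],"linear":[0,0,-40],"hand":56},{"dr":[0,0,0],"linear":[0,0,-40],"hand":56},{"dr":[0,0,0],"linear":[0,0,-40],"hand":56},{"dr":[0,0,0],"linear":[0,0,0],"hand":56},{"dr":[0,0,0],"linear":[0,0,0],"hand":56}]'
python3 - <<'E'
from h import *
s=r.sense(); print(s['time'],s['position'],s['ee_rot'],s['finger_gap'],s['ft_force'])
im=r.snapshot('wrist');cv2.imwrite('pics/w2.png',im)
hsv=cv2.cvtColor(im,cv2.COLOR_BGR2HSV)
m=((hsv[...,0]>10)&(hsv[...,0]<25)&(hsv[...,1]>95)&(hsv[...,2]>120)).astype(np.uint8)
T=np.linalg.inv(tool(s))
for v in range(20,330,30):
    u=np.where(m[v,200:380])[0]+200
    if len(u)>2:
        A=plane('wrist',u.min()-.5,v,.02,s);B=plane('wrist',u.max()+.5,v,.02,s); c=(A+B)/2; print(v,u.min(),u.max(),c[:2],(T@[*c,1])[:2],np.linalg.norm(A-B))
E
```

```text
time: 2.3
position: [0.5023, -0.0249, 0.056]
ee_rot: [-0.0, 0.982, 0.188, -0.001]
ft_force: [0.2, -0.6, -0.0]
finger_gap: 0.0561
2.3 [ 0.5023 -0.0249  0.056 ] [-0.0002  0.9821  0.1883 -0.0005] 0.056121085793671685 [ 0.173  -0.6032 -0.0047]
80 257 293 [0.4691 0.0543] [-0.0015 -0.0859] 0.018340948334179652
110 255 296 [0.4746 0.0411] [-0.0013 -0.0716] 0.021341068392364482
140 253 299 [0.4803 0.0273] [-0.0011 -0.0566] 0.02449538279337634
170 251 302 [0.4864 0.0127] [-0.0008 -0.0408] 0.02781609267569006
200 249 305 [ 0.4928 -0.0027] [-0.0006 -0.0241] 0.03131672133914093
230 247 311 [ 0.5003 -0.0187] [ 0.0005 -0.0065] 0.03670598998038066
260 245 314 [ 0.5074 -0.0358] [0.0008 0.0121] 0.04066172785341932
290 243 317 [ 0.515 -0.054] [0.0011 0.0318] 0.04485074783024255
320 241 320 [ 0.5231 -0.0733] [0.0014 0.0527] 0.0492943132235082
```

View pics/w2.png

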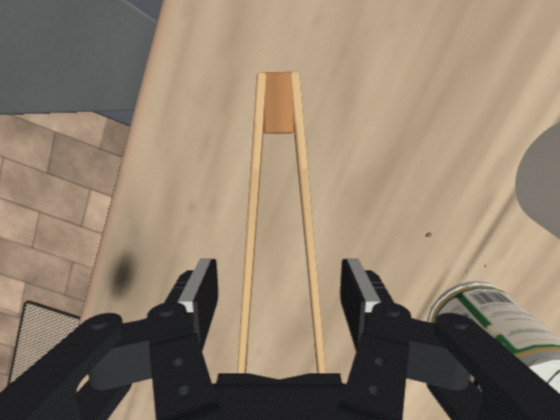

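```bash
python3 -m crank '[{"dr":[0,0,1.2],"linear":[0,0,-30],"hand":54},{"dr":[0,0,0],"linear":[0,0,-15],"hand":50},{"dr":[0,0,0],"linear":[0,0,-5],"hand":48},{"dr":[0,0,0],"linear":[0,0,-2],"hand":48},{"dr":[0,0,0],"linear":[0,0,0],"hand":46},{"dr":[0,0,0],"linear":[0,0,0],"hand":46}]' 30
```

```text
time: 2.95
position: [0.5039, -0.0259, 0.0047]
ee_rot: [0.0, 0.98, 0.198, 0.001]
ft_force: [-0.1, -0.2, -0.2]
finger_gap: 0.0462
```

```bash
python3 -m crank '[{"dr":[0,0,0],"linear":[0,0,-1],"hand":42},{"dr":[0,0,0],"linear":[0,0,0],"hand":36},{"dr":[0,0,0],"linear":[0,0,0],"hand":32},{"dr":[0,0,0],"linear":[0,0,0],"hand":30},{"dr":[0,0,0],"linear":[0,0,0],"hand":30},{"dr":[0,0,0],"linear":[0,0,0],"hand":30}]' 30
python3 - <<'E'
from h import *
s=r.sense(); print(s['finger_gap'],s['ft_force'],s['position'])
cv2.imwrite('pics/w3.png',r.snapshot('wrist'))
E
```

```text
time: 3.55
position: [0.5045, -0.0261, 0.0041]
ee_rot: [0.001, 0.98, 0.198, 0.002]
ft_force: [-0.4, 0.3, 9.4]
finger_gap: 0.0307
0.030655678047527404 [-0.394   0.3271  9.3659] [ 0.5045 -0.0261  0.0041]
```

View pics/w3.png

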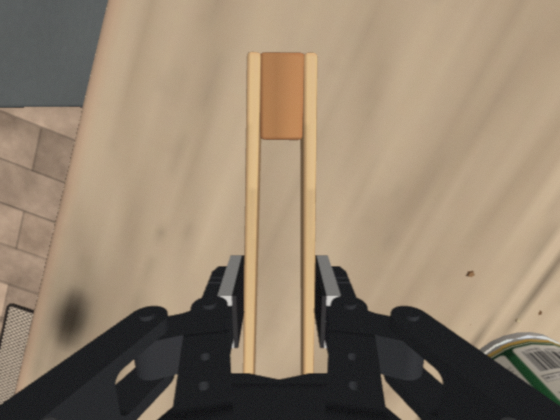

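```bash
python3 -m crank '[{"dr":[0,0,0],"linear":[0,0,10],"hand":30},{"dr":[0,0,0],"linear":[0,0,30],"hand":30},{"dr":[0,0,0],"linear":[0,0,40],"hand":30},{"dr":[0,0,0],"linear":[0,0,45],"hand":30},{"dr":[0,0,7],"linear":[-8,-10,45],"hand":30},{"dr":[0,0,7],"linear":[-8,-20,45],"hand":30},{"dr":[0,0,7],"linear":[-8,-35,40],"hand":30},{"dr":[0,0,7],"linear":[-8,-35,0],"hand":30},{"dr":[0,0,7],"linear":[-3,-40,0],"hand":30},{"dr":[0,0,7],"linear":[0,-40,0],"hand":30},{"dr":[0,0,7],"linear":[0,-40,0],"hand":30},{"dr":[0,0,7],"linear":[0,-35,0],"hand":30}]'
python3 -m crank '[{"dr":[0,0,1],"linear":[0,-25,0],"hand":30},{"dr":[0,0,0],"linear":[0,-10,0],"hand":30},{"dr":[0,0,0],"linear":[0,0,0],"hand":30},{"dr":[0,0,0],"linear":[0,0,0],"hand":30}]'
python3 - <<'E'
from h import *
s=r.sense(); print(s['time'],s['finger_gap'],s['ft_force'],s['position']);print(tool(s)[:3,:3])
for n in ('wrist','top','scene'): cv2.imwrite(f'pics/{n}4.png',r.snapshot(n))
t=cv2.imread('pics/top4.png');s=cv2.imread('pics/scene4.png')
cv2.imwrite('pics/c6.png',np.hstack([cv2.resize(t[110:270,300:450],(390,416)),cv2.resize(s[190:350,230:380],(390,416))]))
E
```

```text
time: 4.8
position: [0.4678, -0.2802, 0.255]
ee_rot: [0.0, 0.771, 0.636, 0.0]
ft_force: [0.0, 1.3, -0.6]
finger_gap: 0.0299
time: 5.2
position: [0.4683, -0.3127, 0.2546]
ee_rot: [-0.0, 0.767, 0.641, 0.0]
ft_force: [-0.3, 0.8, 0.4]
finger_gap: 0.0307
5.2 0.03065157911746529 [-0.2691  0.7577  0.3945] [ 0.4683 -0.3127  0.2546]
[[ 0.177   0.9842 -0.0002]
 [ 0.9842 -0.177   0.0006]
 [ 0.0006 -0.0003 -1.    ]]
```

View pics/wrist4.png

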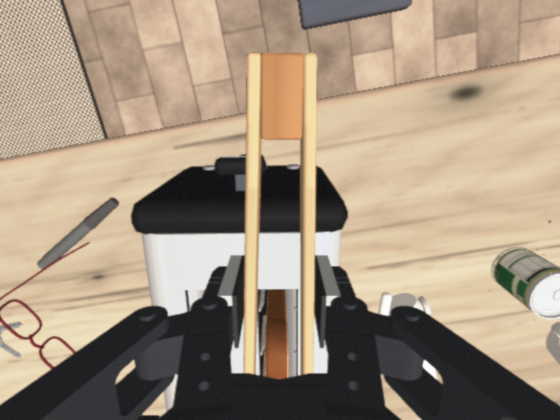

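View pics/c6.png

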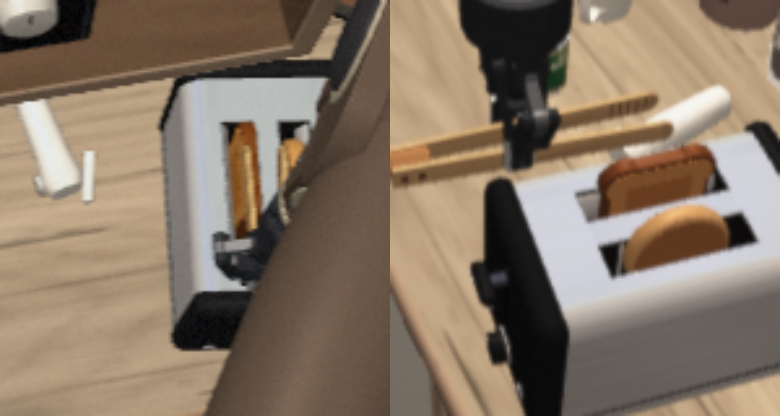

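```bash
python3 - <<'E'
import cv2
t=cv2.imread('pics/wrist4.png')
cv2.imwrite('pics/c7.png',cv2.resize(t[230:385,180:340],None,fx=3.8,fy=3.8,interpolation=cv2.INTER_CUBIC))
s=cv2.imread('pics/scene4.png')
cv2.imwrite('pics/c8.png',cv2.resize(s[190:320,220:395],None,fx=4.5,fy=4.5,interpolation=cv2.INTER_CUBIC))
E
```

```text
(no output)
```

View pics/c7.png

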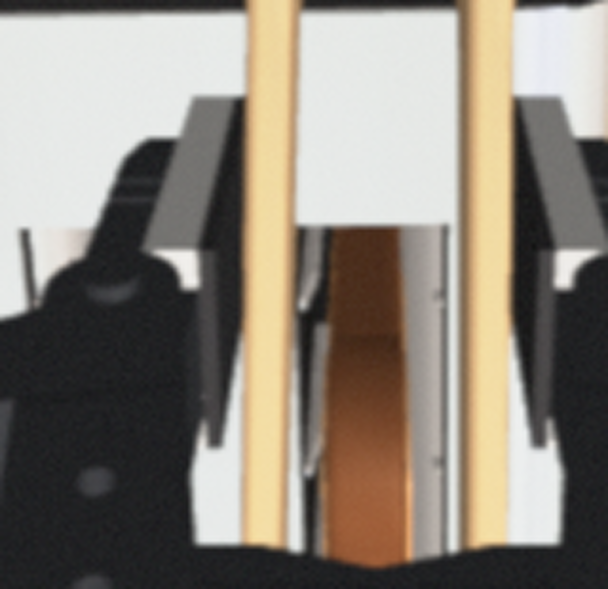

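View pics/c8.png

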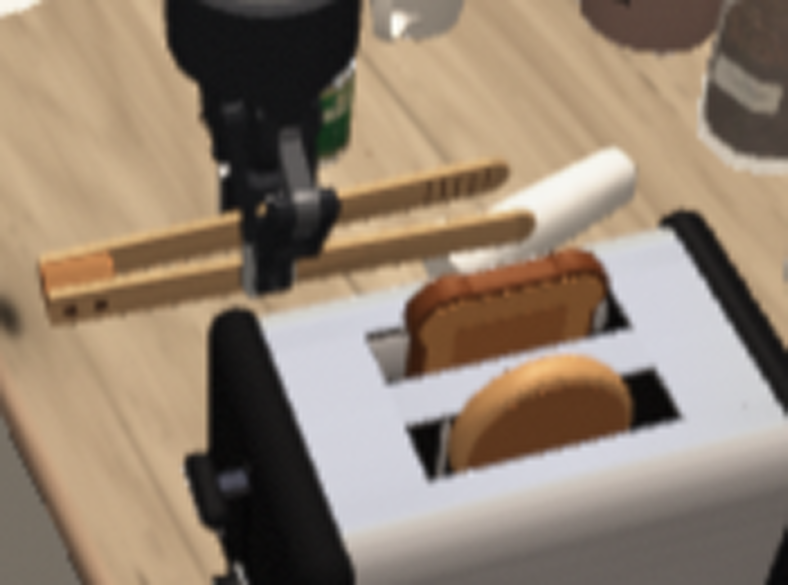

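```bash
python3 - <<'E'
from h import *
s=r.sense();T=np.linalg.inv(tool(s))
f=lambda u,v,z:(T@[*plane('wrist',u/3.8+180,v/3.8+230,z,s),1])*1000
for n,u,v,z in [('toastL',327,540,.213),('toastR',405,540,.213),('toastL',327,420,.213),('toastR',403,420,.213),('toastL base near',330,240,.168),('toastR near',400,240,.168),('slot R',446,240,.168),('slotR',443,540,.168),('slotL other',25,230,.168),('slot near',375,227,.168),('armL in',287,540,.274),('armR in',465,540,.274)]: print(n,f(u,v,z)[:2], plane('wrist',u/3.8+180,v/3.8+230,z,s)[:2])
# scene/top estimates in tool coordinates
for p in [(.5868,-.3347,.168),(.5889,-.3388,.168),(.5855,-.342,.213)]: print((T@[*p,1])*1000)
E
```

```text
toastL [-8.9717 97.581 ] [ 0.5631 -0.3383]
toastR [ 4.8206 97.576 ] [ 0.5655 -0.3247]
toastL [-8.6924 72.338 ] [ 0.5383 -0.3335]
toastR [ 4.3068 72.3341] [ 0.5405 -0.3207]
toastL base near [-9.6304 64.6462] [ 0.5305 -0.3331]
toastR near [ 4.5585 64.6431] [ 0.533  -0.3191]
slot R [13.8822 64.6411] [ 0.5347 -0.31  ]
slotR [ 14.434  139.4243] [ 0.6084 -0.3226]
slotL other [-71.2787  62.3666] [ 0.5175 -0.3934]
slot near [-0.5087 61.6662] [ 0.5292 -0.3236]
armL in [-10.8739  40.8492] [ 0.5069 -0.3302]
armR in [10.2236 40.8415] [ 0.5106 -0.3094]
[  -1.3142  120.3114   86.9064 1000.    ]
[  -4.9819  123.0986   86.9068 1000.    ]
[  -8.7237  120.3264   41.9055 1000.    ]
```

```bash
python3 -m crank '[{"dr":[0,0,0],"linear":[8,-3,0],"hand":32},{"dr":[0,0,0],"linear":[8,-3,-10],"hand":34},{"dr":[0,0,0],"linear":[0,0,-12],"hand":34},{"dr":[0,0,0],"linear":[0,0,0],"hand":34},{"dr":[0,0,0],"linear":[0,0,0],"hand":34}]'
python3 - <<'E'
from h import *
s=r.sense(); print(s['time'],s['finger_gap'],s['ft_force'],s['position'])
t=r.snapshot('wrist')
c=r.snapshot('scene'); cv2.imwrite('pics/scene5.png',c)
cv2.imwrite('pics/c9.png',np.hstack([cv2.resize(t[230:385,180:340],(400,388),interpolation=cv2.INTER_CUBIC),cv2.resize(c[190:345,230:390],(400,388),interpolation=cv2.INTER_CUBIC)]))
T=np.linalg.inv(tool(s))
cv2.imwrite('pics/wrist5.png',t)
E
```

```text
time: 5.85
position: [0.484, -0.3191, 0.2315]
ee_rot: [-0.001, 0.767, 0.642, -0.0]
ft_force: [0.1, 0.1, -0.4]
finger_gap: 0.0342
5.85 0.03418992041311702 [ 0.0743  0.1181 -0.3692] [ 0.484  -0.3191  0.2315]
```

View pics/c9.png

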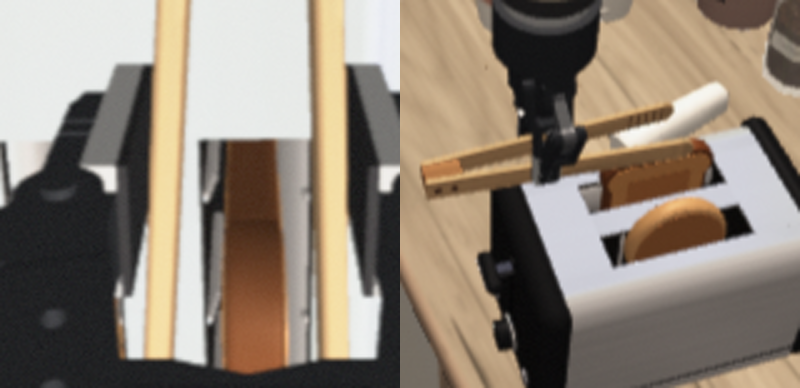

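```bash
python3 -m crank '[{"dr":[0,0,0],"linear":[0,1,-15],"hand":34},{"dr":[0,0,0],"linear":[0,0,-15],"hand":34},{"dr":[0,0,0],"linear":[0,0,-10],"hand":34},{"dr":[0,0,0],"linear":[0,0,-6],"hand":34},{"dr":[0,0,0],"linear":[0,0,0],"hand":34},{"dr":[0,0,0],"linear":[0,0,0],"hand":34}]'
python3 - <<'E'
from h import *
s=r.sense(); print(s['time'],s['finger_gap'],s['ft_force'],s['position'])
t=r.snapshot('wrist')
c=r.snapshot('scene'); cv2.imwrite('pics/scene6.png',c)
cv2.imwrite('pics/c10.png',np.hstack([cv2.resize(t[230:385,180:340],(400,388),interpolation=cv2.INTER_CUBIC),cv2.resize(c[190:345,230:390],(400,388),interpolation=cv2.INTER_CUBIC)]))
E
```

```text
time: 6.55
position: [0.4846, -0.3186, 0.187]
ee_rot: [0.0, 0.767, 0.642, 0.0]
ft_force: [0.4, -0.7, -1.1]
finger_gap: 0.0337
6.55 0.0337375073972275 [ 0.3986 -0.7141 -1.0511] [ 0.4846 -0.3186  0.187 ]
```

View pics/c10.png

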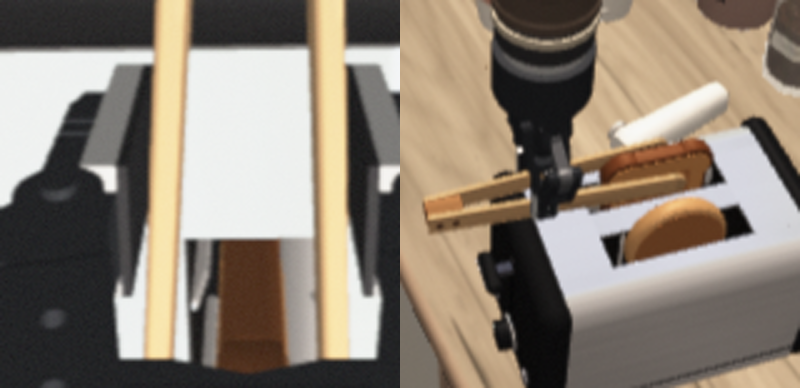

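```bash
python3 -m crank '[{"dr":[0,0,0],"linear":[0,0,0],"hand":31},{"dr":[0,0,0],"linear":[0,0,0],"hand":28},{"dr":[0,0,0],"linear":[0,0,0],"hand":26},{"dr":[0,0,0],"linear":[0,0,0],"hand":20},{"dr":[0,0,0],"linear":[0,0,0],"hand":15},{"dr":[0,0,0],"linear":[0,0,0],"hand":15},{"dr":[0,0,0],"linear":[0,0,0],"hand":15}]' 35
python3 - <<'E'
from h import *
s=r.sense(); print(s['time'],s['finger_gap'],s['ft_force'],s['position'])
t=r.snapshot('wrist')
c=r.snapshot('scene'); cv2.imwrite('pics/scene7.png',c)
cv2.imwrite('pics/c11.png',np.hstack([cv2.resize(t[230:385,180:340],(400,388),interpolation=cv2.INTER_CUBIC),cv2.resize(c[190:345,230:390],(400,388),interpolation=cv2.INTER_CUBIC)]))
E
```

```text
time: 7.35
position: [0.4845, -0.3185, 0.1867]
ee_rot: [0.0, 0.767, 0.642, 0.0]
ft_force: [-0.6, 0.2, 1.4]
finger_gap: 0.025
7.35 0.024953627251782864 [-0.5928  0.1776  1.3707] [ 0.4845 -0.3185  0.1867]
```

View pics/c11.png

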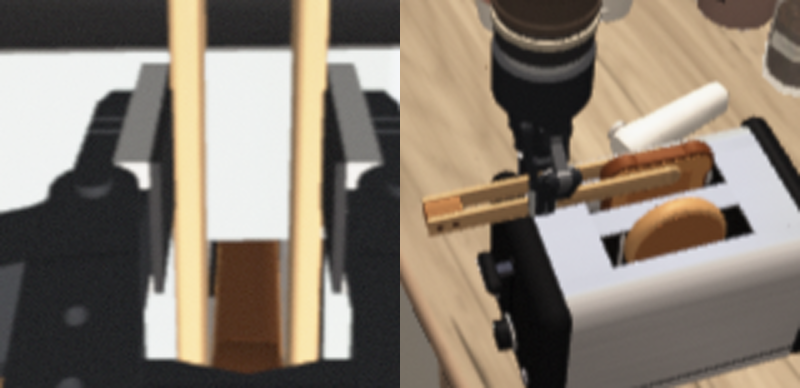

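```bash
python3 -m crank '[{"dr":[0,0,0],"linear":[0,0,5],"hand":15},{"dr":[0,0,0],"linear":[0,0,10],"hand":15},{"dr":[0,0,0],"linear":[0,0,10],"hand":15},{"dr":[0,0,0],"linear":[0,0,10],"hand":15},{"dr":[0,0,0],"linear":[0,0,0],"hand":15}]'
python3 - <<'E'
from h import *
s=r.sense(); print(s['time'],s['finger_gap'],s['ft_force'],s['position'])
c=r.snapshot('scene'); cv2.imwrite('pics/c12.png',cv2.resize(c[190:345,230:390],(600,582),interpolation=cv2.INTER_CUBIC))
E
```

```text
time: 7.95
position: [0.4852, -0.3189, 0.2238]
ee_rot: [0.002, 0.767, 0.642, 0.0]
ft_force: [0.5, 0.1, -0.9]
finger_gap: 0.0249
7.95 0.02494861536762048 [ 0.4694  0.1294 -0.8878] [ 0.4852 -0.3189  0.2238]
```

View pics/c12.png

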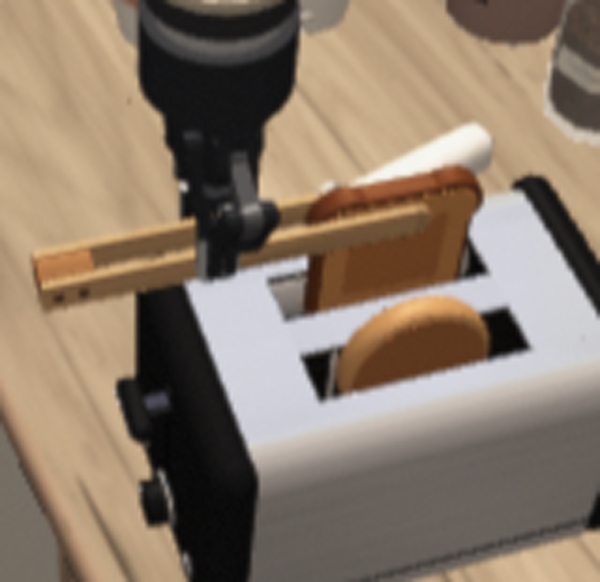

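```bash
python3 -m crank '[{"dr":[0,0,0],"linear":[0,0,10],"hand":15},{"dr":[0,0,0],"linear":[0,0,15],"hand":15},{"dr":[0,0,0],"linear":[0,0,15],"hand":15},{"dr":[0,0,0],"linear":[0,0,15],"hand":15},{"dr":[0,0,0],"linear":[0,0,8],"hand":15},{"dr":[0,0,0],"linear":[-5,0,0],"hand":15},{"dr":[0,0,0],"linear":[-15,5,0],"hand":15},{"dr":[0,0,0],"linear":[-20,15,0],"hand":15},{"dr":[0,0,0],"linear":[-15,25,0],"hand":15},{"dr":[0,0,1],"linear":[-10,30,0],"hand":15},{"dr":[0,0,2],"linear":[-5,35,0],"hand":15},{"dr":[0,0,3],"linear":[-2,35,0],"hand":15}]'
python3 -m crank '[{"dr":[0,0,3],"linear":[0,35,0],"hand":15},{"dr":[0,0,3],"linear":[0,35,0],"hand":15},{"dr":[0,0,3],"linear":[0,35,0],"hand":15},{"dr":[0,0,3],"linear":[0,35,0],"hand":15},{"dr":[0,0,3],"linear":[0,35,0],"hand":15},{"dr":[0,0,3],"linear":[0,35,0],"hand":15},{"dr":[0,0,3],"linear":[0,30,0],"hand":15},{"dr":[0,0,2],"linear":[0,25,0],"hand":15},{"dr":[0,0,1],"linear":[0,15,0],"hand":15},{"dr":[0,0,0],"linear":[0,8,0],"hand":15},{"dr":[0,0,0],"linear":[0,0,0],"hand":15},{"dr":[0,0,0],"linear":[0,0,0],"hand":15}]'
python3 - <<'E'
from h import *
s=r.sense(); print(s['time'],s['finger_gap'],s['ft_force'],s['position']); print(tool(s)[:3,1])
for n in ('scene','top','wrist'): cv2.imwrite(f'pics/{n}8.png',r.snapshot(n))
E
```

```text
time: 9.2
position: [0.411, -0.1724, 0.2838]
ee_rot: [-0.0, 0.732, 0.681, -0.0]
ft_force: [0.6, -0.6, -1.0]
finger_gap: 0.0252
time: 10.4
position: [0.4122, 0.114, 0.2842]
ee_rot: [-0.0, 0.575, 0.818, -0.0]
ft_force: [0.1, -0.1, -0.8]
finger_gap: 0.0246
10.4 0.024551647144108842 [ 0.1312 -0.1153 -0.844 ] [0.4122 0.114  0.2842]
[ 0.941   0.3385 -0.0006]
```

View pics/scene8.png

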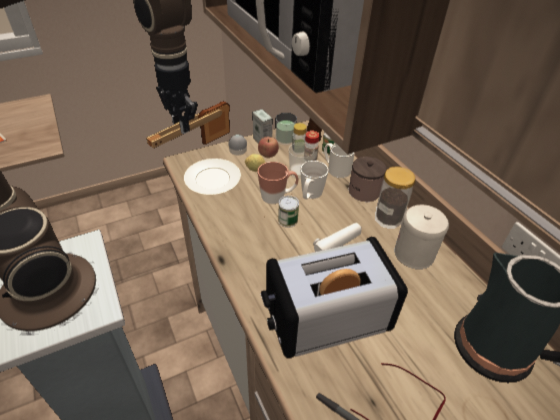

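View pics/top8.png

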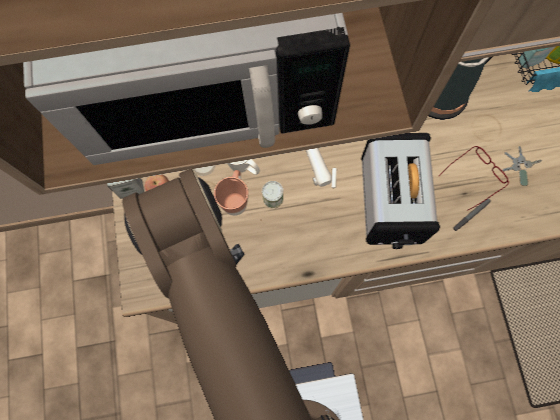

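View pics/wrist8.png

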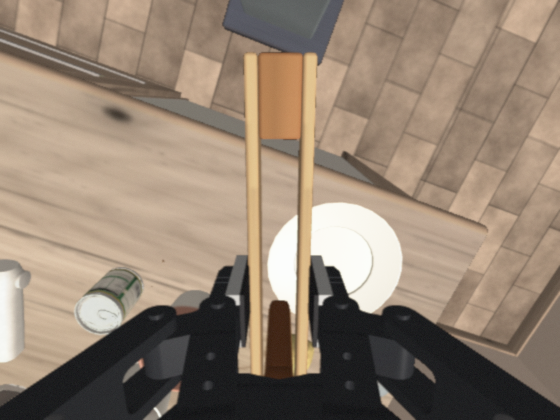

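```bash
python3 - <<'E'
import cv2
s=cv2.imread('pics/scene8.png')
cv2.imwrite('pics/c13.png',cv2.resize(s[90:160,140:245],None,fx=7,fy=7,interpolation=cv2.INTER_CUBIC))
E
```

```text
(no output)
```

View pics/c13.png

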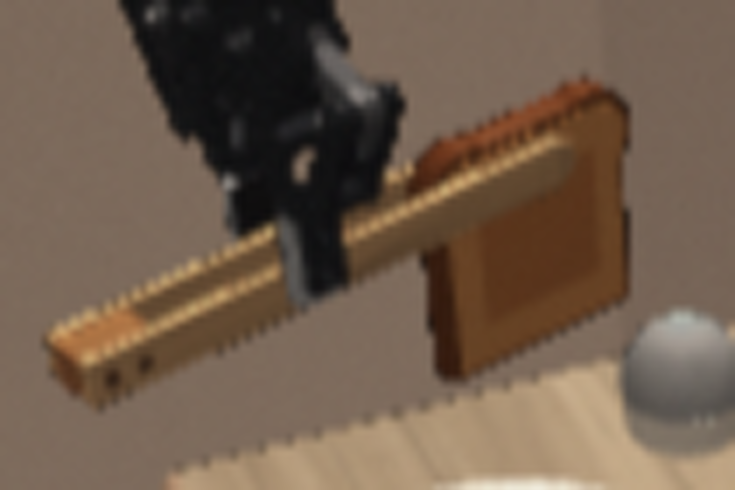

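```bash
python3 - <<'E'
from h import *
s=r.sense();T=tool(s);Ti=np.linalg.inv(T)
out=[]
for u,v in [(462,378),(628,298),(625,110)]:
    o,d=ray('scene',u/7+140,v/7+90); a=Ti[:3,:3]@d; b=(Ti@[*o,1])[:3]; t=(-.008-b[0])/a[0]; p=b+a*t; print('tool',p*1000,'world',o+d*t); out.append(p)
c=(out[0]+out[1])/2; c[0]=0; print(c,'world mid bottom',T@[*c,1])
E
```

```text
tool [-8.     64.7869 72.8563] world [0.4761 0.1281 0.2116]
tool [ -8.     149.1492  75.791 ] world [0.5555 0.1566 0.2087]
tool [ -8.     153.595   -7.2786] world [0.5597 0.1581 0.2918]
[0.     0.107  0.0743] world mid bottom [0.5131 0.1499 0.2102 1.    ]
```

```bash
python3 -m crank '[{"dr":[0,0,0],"linear":[0,8,-5],"hand":15},{"dr":[0,0,0],"linear":[-1,15,-15],"hand":15},{"dr":[0,0,0],"linear":[-1,20,-20],"hand":15},{"dr":[0,0,0],"linear":[0,20,-20],"hand":15},{"dr":[0,0,0],"linear":[0,10,-12],"hand":15},{"dr":[0,0,0],"linear":[0,5,-5],"hand":15},{"dr":[0,0,0],"linear":[0,0,0],"hand":15},{"dr":[0,0,0],"linear":[0,0,0],"hand":15},{"dr":[0,0,0],"linear":[0,0,0],"hand":15}]'
python3 - <<'E'
from h import *
s=r.sense(); print(s['time'],s['finger_gap'],s['ft_force'],s['position'],np.abs(s['dq']).max()); T=tool(s)
print('toast est',T@[0,.107,.0743,1],T@[0,.105,.0743,1])
for n in ('scene','wrist'): cv2.imwrite(f'pics/{n}9.png',r.snapshot(n))
c=cv2.imread('pics/scene9.png')
cv2.imwrite('pics/c14.png',cv2.resize(c[90:215,130:280],None,fx=4.6,fy=4.6,interpolation=cv2.INTER_CUBIC))
print(proj('scene',[.5115,.2275,.018]))
E
```

```text
time: 11.45
position: [0.4109, 0.1922, 0.2084]
ee_rot: [0.0, 0.575, 0.818, 0.001]
ft_force: [0.2, 0.2, 0.1]
finger_gap: 0.025
11.45 0.024957270127056896 [0.2073 0.1641 0.1336] [0.4109 0.1922 0.2084] 0.0028438135345130486
toast est [0.5117 0.2284 0.1343 1.    ] [0.5098 0.2278 0.1343 1.    ]
[211.7339 175.0236]
```

View pics/c14.png

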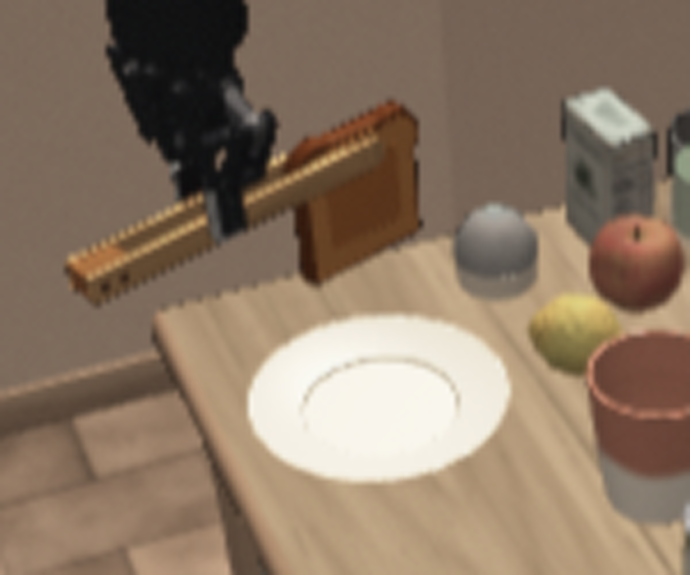

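View pics/wrist9.png

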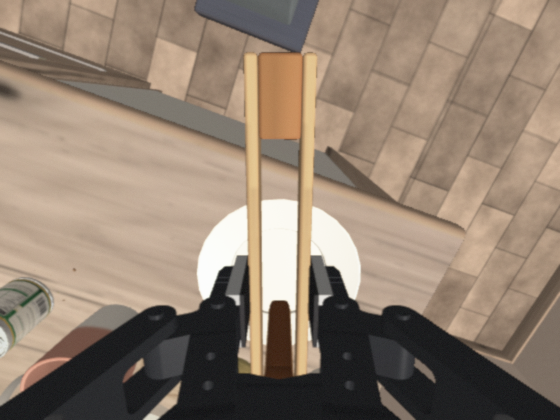

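```bash
python3 - <<'E'
from h import *
s=r.sense();T=tool(s);Ti=np.linalg.inv(T)
P=[plane('wrist',u,v,.018,s) for u,v in [(197,270),(361,270),(279,199)]]; Q=np.array([(Ti@[*p,1])[:3] for p in P])*1000; print(Q)
print('centre tool y from top edge', Q[2,1]+90, 'x',(Q[0,0]+Q[1,0])/2)
# toast near edge rows
for v,z in [(302,T[2,3]+.026),(302,T[2,3]+.01),(340,T[2,3]+.026)]: print((Ti@[*plane('wrist',279,v,z,s),1])*1000)
E
```

```text
[[-90.0225  98.2043 190.3984]
 [ 89.0175  98.174  190.4008]
 [ -0.5084  17.752  190.2935]]
centre tool y from top edge 107.75203455310003 x -0.5024672672483348
[  -0.6005    0.0165  -26.     1000.    ]
[  -0.5918   10.2375   -9.9865 1000.    ]
[  -0.5968   17.9036  -25.9764 1000.    ]
```

```bash
python3 - <<'E'
from h import *
s=r.sense(); print((np.linalg.inv(tool(s))@[*plane('wrist',279,302,.134,s),1])[:3]); print(r.job_done()); s=r.sense(); print(s['time'],s['finger_gap'],s['position'])
E
```

```text
[-0.0005  0.0641  0.0744]
the job is handed in; nothing more can be done
None
the job is handed in; nothing more can be done
```

I picked up the tongs, drew the toast out of the toaster with them and brought it over the middle of the plate. I then handed the job in at about 11.5 s, still holding it there.

**Last checks:**
- **Grip:** the fingers stood at 25.0 mm with 35 N set. That fits the arms closed on a 16 mm slice (26 mm expected). The arm was at rest and no outside force showed beyond sensor noise.
- **Position:** I put the middle of the toast at about (0.512, 0.228). The first pictures gave the plate's centre as (0.512, 0.2275), and the last wrist picture put the plate's centre within about 3 mm of the toast. The toast's lower edge was about 0.134 m up, roughly 115 mm above the plate.
- **Other things:** in the scene and top pictures taken after the lift, the crumpet was still in its slot. The plate, mug, tin and can opener had not visibly moved. The fingers stayed on the tongs throughout.

**Where checks disagreed:**
- The scene camera measured the slice as about 84–89 mm wide instead of 100. One reading of the toast's near edge from the wrist camera was about 7–9 mm off the position I used. So the centring along the tongs is good to about 5–9 mm.
- While the tongs closed on the worktop, the wrist briefly read 9.4 N upward, well within limits.

The reading I took right after handing in was refused, so I have no check from the second that followed.

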